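# Third hand: press a peg rail into the assembly jig

### The arm

A 7-joint arm with a two-finger parallel gripper is mounted at the origin on a cart in front of the work surface, level with it; the furniture and walls round the work are solid. World frame = base frame: x ahead of the robot, y to its left, z up, the work surface at z = 0. Lengths are in m, angles in rad, forces in N, time in s.
With the tool pointing down it reaches from about 0.4 to 0.85 m from the base axis. Payload 6.9 kg.
Tool frame: the origin (TCP) lies between the finger pads; the fingertips stand 22 mm ahead of it and the grasp point (between the pads) lies 3 mm ahead of it; z points along the fingers, y is the line along which they close (so a half turn about z gives the same grasp; the last joint's range is limited). The gripper opens to 85 mm and grips with 20 to 120 N. Pads are 22 mm wide; open, the fingers measure 114 mm over their backs; the gripper's body (76 mm by 85 mm) begins 54 mm behind the grasp point. The pads swing forward as they close: fully open they stand 13 mm farther back than shut.
Start: joints at [1.417, 0.507, -0.238, 1.5, 0.126, 1.149, -0.155], TCP at [0.161, -0.604, 0.253] pointing down, gripper open.
Joint ranges: [-3.08, 3.08], [-0.24, 2.05], [-1.43, 1.35], [0, 2.5], [-1.52, 4.66], [0.17, 1.96], [-2.89, 2.89]. Speed limits (rad/s): [2.39, 2.39, 3.14, 3.14, 3.14, 3.14, 3.14].

### API

Orientations are given as a unit quaternion [w, x, y, z].
In Python, from rig import arm, cams gives the robot as it stands.
- The arm moves only by the shell command python3 -m jog 'ROWS' [OPENING] [FORCE]. ROWS is JSON, a list of rows, each a list of 2 entries, a list of its own where there are three numbers: the shift along the tool's x, y, z in m, then the turn about the tool's z in degrees. A call has 1 to 20 rows; each row shifts and turns the commanded pose from where the row before left it, along the tool's axes as they then stand; what a row does not reach is not made up. A row lasts 1/12 s, in which the tool goes at most 41.7 mm and 7.16 degrees, less where a joint would pass 70% of its speed; a pose out of reach is approached as far as the arm can. A call with a gripper value outside its range is refused whole. OPENING is the opening, from 0 (shut) to 1 (fully open), set as the call begins (- or left out, the last holds). The fingers move at their own pace and stop on an object; FORCE is the grip in N (left out, the last holds). Time passes only in rows, so rows that do not move let the fingers close. It gives the time, the measured TCP pose, the force, the opening and the grip force at its end, in the units of the state.
- arm.observe(): the state, without advancing time (a new reading comes with each control period).
- cams.read_camera(name): name is "side" or "top"; returns the picture (400x640x3 uint8, red, green, blue); there is no depth.
- cams.camera_params(name): a dict with "intrinsics" (3x3 intrinsics, pixels), "world_to_cam" (4x4, takes a point from world to camera coordinates). Camera axes: x right, y up, looking along -z (the intrinsics and any distortion apply to the point x, -y, -z); pixel columns grow to the right and rows downward; lengths in m; the calibration is good to about 2 mm. A picture is of the moment at which its call begins. camera_params takes no time and is no camera call.
- arm.job_done(): hands the job in; it is judged then, once.
Trained networks look in the newest picture that a camera, given by its name, has taken for a name from the list of things; names that differ only in an ending like _2 or _b are one class to them, and where a whole thing is asked for, a point or a joint stands for the part that bears it (a point fixed in the world has none). Each returns a list of dicts, best first, with "p" (0 to 1); they miss things now and then, are a little off and sometimes report something else, mostly with a low value. They report only what shows in the picture. A call takes as long as a camera call.
- cams.spot_in(thing, camera): "centre" ([row, column] in pixels, amid what is visible of it).
The state is a dict: "t": time; "qpos": joint angles; "qd": joint speeds; "joint_efforts": joint torques, N m; "position": TCP position; "orientation": TCP orientation; "ft_force": force on the tool from outside, world axes, zero at the start; "wrist_torque": the same for the moment, N m; "gripper_width": finger opening in m; "finger_force": force on a finger pad.
Only numpy, scipy, OpenCV 4.12 (cv2) and the standard library are available. Lean on these libraries where they do the work, as an engineer would, in place of code of your own. Each camera call takes 0.05 s, during which the arm holds its last target. There are 200 camera calls.

### The job

Be the third hand for a colleague who is about to tighten the pegs of the wooden peg rail: stand the rail upright on the steel bed of the jig with its pegs towards you, its left end against the jig's end stop and its plain back flat on the sprung plate, and press the plate in about 12 mm (about 12 N), so that its pointer is between the two ridges of the gauge. Never drive the plate to the end of its travel, and leave everything else where it stands. Keep the push steady for three seconds and finish while still holding and pressing the rail there with the gripper: do not let go.

Things in the scene. Friction and masses are not known exactly. Their poses are not given: they have to be found in the camera images.
- rail: Light wooden peg rail, a loose board standing on its long edge: 24 mm thick (x), 180 long (y), 76 high (z), 0.2 to 0.35 kg. Two pegs stick 33 mm out of its front face (-x), 62 mm either side of the middle, 36 mm up (heads 18 mm wide). Origin: centre of its underside. Grip it between the pegs across the 24 mm, fingertips at least 35 mm above its lower edge to clear the jig's plate.
- rail_back (a point): Point on the rail's plain back face (+x), midway along it, 16 mm above its lower edge and 12 mm in +x of the rail's origin. Axes as the rail's.
- jig: Steel jig fixed to the counter, 145 x 236 mm, open towards the robot. Origin on the counter under the middle of the sprung plate's face at rest; x is the pressing direction (away from the robot), y points left to the end stop. Its flat bed is 6 mm thick and reaches 55 mm in front of the plate (to x = -55 mm). Behind the plate an aluminium block, 34 mm high over the counter.
- end_stop (a point): Middle of the stop face of the end stop, at jig x -12, y +90 mm, 23 mm above the counter; the face looks to jig -y. A fixed block on the bed's left end, 40 mm high over the counter plus 5 mm screw heads, from jig x -47 to +23 mm. A rail that touches it has its middle at jig y = 0. Axes as the jig's.
- plate_face (a point): Middle of the front face of the sprung plate, 22 mm above the counter; moves with the plate along jig x. The upright steel plate is 8 mm thick, 160 mm wide (jig y), 7 to 38 mm above the counter. Axes as the jig's.
- press_plate (a joint): Travel of the sprung plate along jig +x in m: 0 at rest, grows as it is pressed in, hard end at 0.022. The spring pushes back with 2 N at rest and 0.8 N more for each mm (7.6 N at 7 mm, 11.6 N at 12 mm, 15.6 N at 17 mm).
- gauge (a point): Midpoint between the two dark ridges (10 mm apart in jig x, tops 42 mm over the counter) on the small bar at the jig's right, at jig x +52, y -83 mm. The plate's small dark pointer, beside the bar, is 12 mm short of this point at rest and lies between the ridges when the plate is pressed in 7 to 17 mm.
- soy_bottle: Dark sauce bottle, 56 mm round, 214 mm high, at the left; bystander; leave it standing where it is. Origin at the centre of its underside.
- glass_bowl: Small bowl, 114 mm round, 47 mm high, at the right; bystander; leave it standing where it is. Origin at the centre of its underside.
- cup_right: White square sauce cup, 82 x 82 x 35 mm, behind the rail's starting place; bystander; leave it standing where it is. Origin at the centre of its underside.
- cup_front: White square sauce cup, 82 x 82 x 35 mm, in front of the jig; bystander; leave it standing where it is. Origin at the centre of its underside.
- salt_shaker: Salt shaker, 44 mm round, 90 mm high, left of the jig; bystander; leave it standing where it is. Origin at the centre of its underside.
- lemon: Lemon, 78 x 55 x 56 mm, at the right behind the rail's starting place; bystander; leave it standing where it is. Origin at the centre of its underside.
- label_tape: Flat roll of tape, 98 mm round, 25 mm high, at the left; bystander; leave it standing where it is. Origin at the centre of its underside.

How it is judged:
On the way:
1. the rail is pressed in the jig, seated on bed, end stop and plate, with the pointer between the ridges, steadily for 2.5 seconds (x of rail_back in the frame of plate_face between -0.003 and 0.003 m and y of rail_back in the frame of jig between -0.004 and 0.004 m and z of rail in the frame of jig below 0.01 m and angle between rail's own z axis and vertical below 0.06 rad and angle between the x axis of rail and the x axis of jig, either way round below 0.05 rad and value of joint press_plate between 0.0065 and 0.0175 m and contact force between the fingers and rail above 3 N and contact force between the arm and jig below 1 N), for 2.5 s.
At the end, for the whole second after the job is handed in: Gripper still on the rail (over 3 N; on the jig under 1 N). Rail on the bed (within 4 mm), upright (0.06 rad), back on the plate (3 mm, 0.05 rad), end within 4 mm of the stop; plate pressed in 6.5 to 17.5 mm (7.2 to 16 N) (all of step 1); the arm keeps its last pose, push and grip.
It fails at once if the sprung plate is driven to the end of its travel (over 21 mm) (value of joint press_plate above 0.021 m).
It fails at once if a bystander is moved more than 20 mm (distance of any of soy_bottle, glass_bowl, cup_right, cup_front, salt_shaker, lemon, label_tape from where it was at the start of the episode above 0.02 m).
It also fails if it takes over 48 s, if anything falls off the work surface, if the arm or the gripper's body presses on something with over 40 N, if the wrist force passes 120 N, or if a joint passes its speed limit or range.

## Working session

There is one attempt and no reset: what is moved stays moved. The work goes in short steps, Python scripts to look and compute and a shell command to move; the robot and the scene stay as the last step left them, time stands still between calls to the robot, and variables do not carry over. Pictures are saved under pics/ and viewed, at most 10 in all, crops included, and the job is handed in when it is done.

```bash
ls; mkdir -p pics; python3 - <<'E'
from rig import arm,cams
import cv2,numpy as np
s=arm.observe()
for k in ("t","position","orientation","ft_force","gripper_width"):print(k,np.round(s[k],4))
for c in("side","top"):
    im=cams.read_camera(c);cv2.imwrite(f"pics/{c}0.png",im[:,:,::-1])
    p=cams.camera_params(c);print(c,{k:(np.round(v,4).tolist() if not isinstance(v,str) else v) for k,v in p.items()})
    for t in("rail","jig","end_stop","plate_face","gauge","cup_front","cup_right","salt_shaker","lemon","glass_bowl"):
        print(t,[(np.round(d["centre"]).tolist(),round(d["p"],2)) for d in cams.spot_in(t,c)][:2])
E
```

```text
pics
t 0.0
position [ 0.1604 -0.6036  0.2524]
orientation [-9.000e-04  9.916e-01  1.295e-01 -2.000e-04]
ft_force [-0.1118  0.1232 -0.5178]
gripper_width 0.0852
side {'intrinsics': [[461.1952, 0.0, 317.8203], [0.0, 461.1952, 204.4952], [0.0, 0.0, 1.0]], 'world_to_cam': [[-0.9241, -0.3819, -0.0173, 0.4702], [0.21, -0.545, 0.8117, -0.1866], [-0.3194, 0.7464, 0.5838, -1.6697], [0.0, 0.0, 0.0, 1.0]]}
rail [([178.0, 340.0], 0.65)]
jig [([224.0, 281.0], 0.57)]
end_stop [([224.0, 285.0], 0.78)]
plate_face [([181.0, 298.0], 0.58), ([217.0, 286.0], 0.42)]
gauge [([226.0, 278.0], 0.85)]
cup_front [([251.0, 332.0], 0.83)]
cup_right [([180.0, 300.0], 0.74)]
salt_shaker [([266.0, 275.0], 0.77)]
lemon [([222.0, 284.0], 0.22)]
glass_bowl [([157.0, 375.0], 0.76), ([163.0, 318.0], 0.39)]
top {'intrinsics': [[504.8279, 0.0, 324.1828], [0.0, 504.8279, 202.8782], [0.0, 0.0, 1.0]], 'world_to_cam': [[0.0213, -0.9998, 0.0028, -0.0536], [0.9916, 0.0215, 0.1277, -0.5746], [-0.1278, 0.0001, 0.9918, -1.5205], [0.0, 0.0, 0.0, 1.0]]}
rail [([222.0, 411.0], 0.97)]
jig [([183.0, 298.0], 0.92), ([239.0, 196.0], 0.62)]
end_stop [([181.0, 295.0], 0.9)]
plate_face [([186.0, 301.0], 0.77)]
gauge [([184.0, 296.0], 0.58)]
cup_front [([258.0, 261.0], 0.76), ([173.0, 443.0], 0.33)]
cup_right []
salt_shaker [([217.0, 208.0], 0.72)]
lemon [([172.0, 442.0], 0.79)]
glass_bowl [([248.0, 481.0], 0.93)]
```

```bash
python3 - <<'E'
import cv2
a=cv2.imread("pics/top0.png")[120:310,170:520];cv2.imwrite("pics/topc.png",cv2.resize(a,None,fx=2.28,fy=2.28,interpolation=cv2.INTER_CUBIC))
a=cv2.imread("pics/side0.png")[120:310,190:450];cv2.imwrite("pics/sidec.png",cv2.resize(a,None,fx=3,fy=3,interpolation=cv2.INTER_CUBIC))
E
```

```text
(no output)
```

View pics/topc.png

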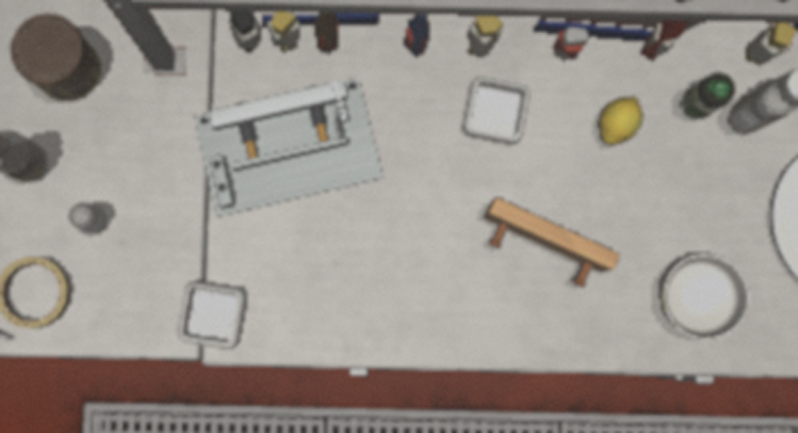

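View pics/sidec.png

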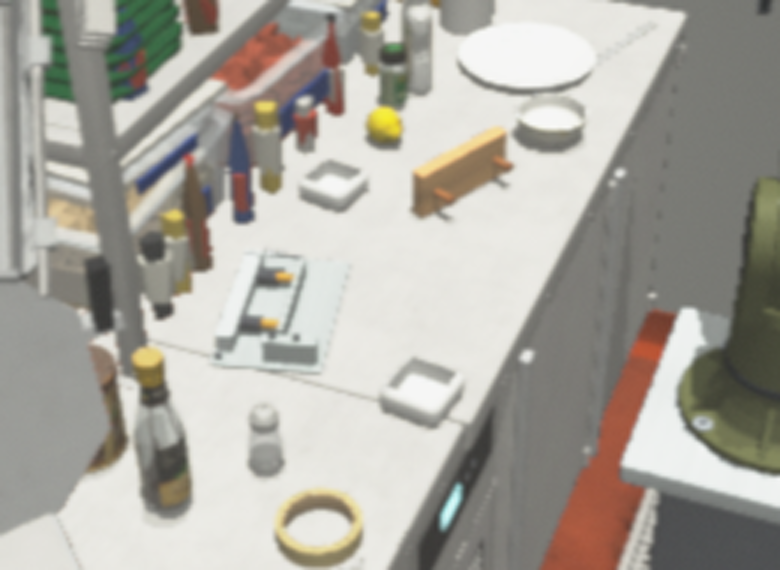

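```bash
cat > h.py <<'E'
import numpy as np,cv2
from rig import arm,cams
def cam(c):
    p=cams.camera_params(c);return np.array(p["intrinsics"]),np.array(p["world_to_cam"])
def proj(c,P):
    K,T=cam(c);P=np.atleast_2d(P);q=P@T[:3,:3].T+T[:3,3];q=q*[1,-1,-1]
    q=q@K.T;return q[:,:2]/q[:,2:]          # col,row
def unproj(c,uv,z):
    K,T=cam(c);R=T[:3,:3];C=-R.T@T[:3,3];uv=np.atleast_2d(uv)
    d=np.c_[uv,np.ones(len(uv))]@np.linalg.inv(K).T*[1,-1,-1]@R
    return C+d*((z-C[2])/d[:,2])[:,None]
def place(pts,x,y,yaw):
    c,s=np.cos(yaw),np.sin(yaw);pts=np.atleast_2d(pts).astype(float)
    return np.c_[x+c*pts[:,0]-s*pts[:,1],y+s*pts[:,0]+c*pts[:,1],pts[:,2]]
E
python3 - <<'E'
from h import *
for c in("top","side"):
    K,T=cam(c);print(c,"C",-T[:3,:3].T@T[:3,3])
a=cv2.imread("pics/top0.png")
hsv=cv2.cvtColor(a,cv2.COLOR_BGR2HSV)
m=((hsv[...,0]<20)&(hsv[...,0]>5)&(hsv[...,1]>90)&(hsv[...,2]>140)).astype(np.uint8)
n,l,st,ce=cv2.connectedComponentsWithStats(m);
for i in range(1,n):
    if st[i,4]>60:print(st[i],ce[i])
i=[i for i in range(1,n) if abs(ce[i]-[411,222]).max()<12][0]
r=cv2.minAreaRect(np.argwhere(l==i)[:,::-1].astype(np.float32));b=cv2.boxPoints(r);print(r,unproj("top",b,.076).round(4))
x0,y0,x1,y1=250,150,345,220
z=cv2.resize(a[y0:y1,x0:x1],None,fx=8,fy=8,interpolation=cv2.INTER_CUBIC)
for k in range(0,x1-x0,10):cv2.putText(z,str(x0+k),(k*8,10),0,.4,(0,0,255),1);cv2.line(z,(k*8,12),(k*8,18),(0,0,255),1)
for k in range(0,y1-y0,10):cv2.putText(z,str(y0+k),(0,k*8+4),0,.4,(0,0,255),1)
cv2.imwrite("pics/jz.png",z)
E
```

```text
top C [ 0.37666197 -0.04107613  1.5816057 ]
side C [-0.05962212  1.32410416  1.13443744]
[606  29  11  12  80] [611.8875  33.15  ]
[385 208  56  30 407] [412.31203931 222.12285012]
((412.3804626464844, 222.1756134033203), (59.08720397949219, 6.984302997589111), 24.77513885498047) [[ 0.544  -0.2216  0.076 ]
 [ 0.5634 -0.2303  0.076 ]
 [ 0.4923 -0.391   0.076 ]
 [ 0.4732 -0.3821  0.076 ]]
```

View pics/jz.png

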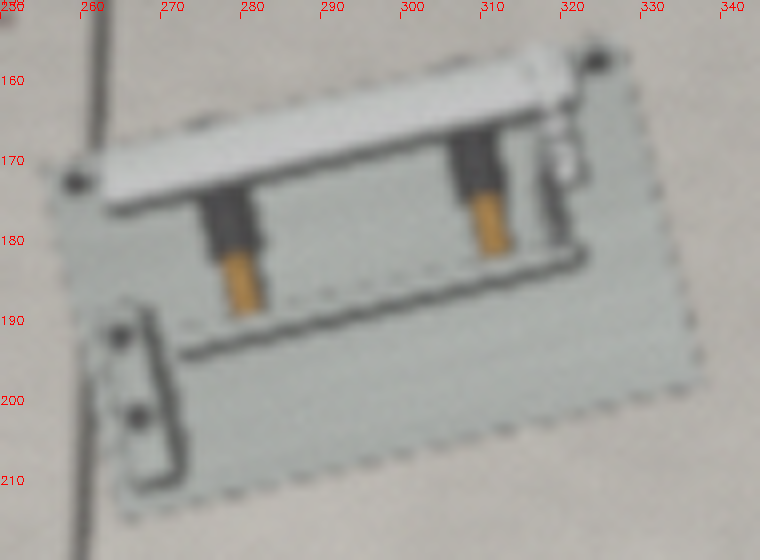

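```bash
python3 - <<'E'
from h import *
from scipy.optimize import least_squares
Z=np.array([[122,520],[703,388],[628,45],[42,170],[182,357],[584,257],[149,308],[178,480]])
uv=(Z+.5)/8-.5+[250,150]
def model(p):
    y1=p[3]
    m=[[-.055,y1,.006],[-.055,y1-.236,.006],[.09,y1-.236,.006],[.09,y1,.006],[0,.08,.022],[0,-.08,.022],[.023,.09,.023],[-.047,.09,.023]]
    return proj("top",place(m,*p[:3]))
f=least_squares(lambda p:(model(p)-uv).ravel(),[.62,.05,.22,.12],loss="soft_l1")
print(f.x.round(4),np.degrees(f.x[2]));print((model(f.x)-uv).round(2).tolist())
x,y,w,_=f.x
# overlay both cameras
def draw(c,a,m,pose,col,k,o):
    P=(proj(c,place(m,*pose))-o+.5)*k-.5;cv2.polylines(a,[np.int32(P)],True,col,1)
R=(.518,-.306,np.radians(-23.85))
box=[]
for c,o,s in(("top",(240,140),(220,120)),("side",(250,150),(130,130))):
    k=3.6 if c=="top" else 4.6
    a=cv2.imread(f"pics/{c}0.png")[o[1]:o[1]+s[1],o[0]:o[0]+s[0]];a=cv2.resize(a,None,fx=k,fy=k,interpolation=cv2.INTER_CUBIC)
    for zz in(0,.076):draw(c,a,[[-.012,.09,zz],[.012,.09,zz],[.012,-.09,zz],[-.012,-.09,zz]],R,(0,0,255),k,np.array(o))
    J=(x,y,w);y1=f.x[3]
    draw(c,a,[[-.055,y1,.006],[-.055,y1-.236,.006],[.09,y1-.236,.006],[.09,y1,.006]],J,(0,0,255),k,np.array(o))
    draw(c,a,[[0,.08,.007],[0,-.08,.007],[0,-.08,.038],[0,.08,.038]],J,(255,0,0),k,np.array(o))
    draw(c,a,[[.023,.09,.006],[-.047,.09,.006],[-.047,.09,.04],[.023,.09,.04]],J,(0,160,0),k,np.array(o))
    cv2.imwrite(f"pics/ov_{c}.png",a);box.append(a)
h=600
a,b=box;b2=np.zeros((max(a.shape[0],0)+0,a.shape[1],3),np.uint8)
E
```

```text
[0.6204 0.0431 0.2449 0.1189] 14.033187419475889
[[-0.31, 0.14], [0.37, 0.14], [-0.5, -0.94], [0.22, -0.45], [0.15, 0.14], [-0.11, 1.44], [-0.43, -0.19], [0.63, 0.02]]
```

View pics/ov_side.png

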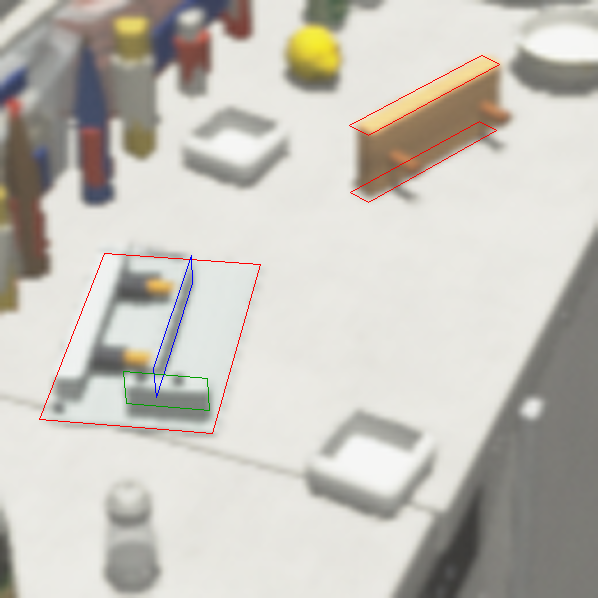

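View pics/ov_top.png

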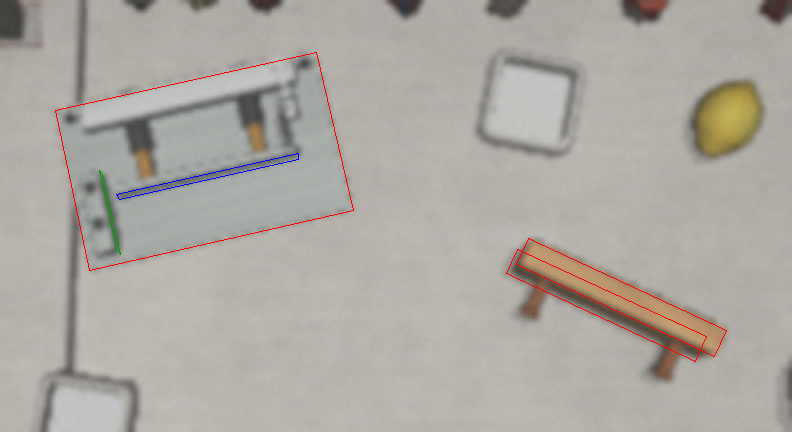

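The overlays match: rail at (0.518, -0.306), yaw -23.9°. Jig at (0.620, 0.043), yaw 14.0°. I'm moving above the rail now.

```bash
python3 -m jog '[[[0.0211,-0.0098,0],0],[[0.0211,-0.0098,0],0],[[0.0211,-0.0098,0],0],[[0.0211,-0.0098,0],0],[[0.0211,-0.0098,0],0],[[0.0211,-0.0098,0],0],[[0.0211,-0.0098,0],0],[[0.0211,-0.0098,0],0],[[0.0211,-0.0098,0],0],[[0.0211,-0.0098,0],0],[[0.0211,-0.0098,0],0],[[0.0211,-0.0098,0],0],[[0.0211,-0.0098,0],0],[[0.0211,-0.0098,0],0],[[0.0211,-0.0098,0],0],[[0.0211,-0.0098,0],0],[[0.0211,-0.0098,0],0],[[0.0211,-0.0098,0],0],[[0.0211,-0.0098,0],0],[[0.0211,-0.0098,0],0]]' 1 40
python3 -m jog '[[[0,0,0.01],-6.41],[[0,0,0.01],-6.41],[[0,0,0.01],-6.41],[[0,0,0.01],-6.41],[[0,0,0.01],-6.41],[[0,0,0.01],-6.41],[[0,0,0.01],-6.41],[[0,0,0.01],-6.41],[[0,0,0],0],[[0,0,0],0]]'
```

```text
t: 2.77
position: [0.5188, -0.3054, 0.2534]
orientation: [0.0, 0.992, 0.129, 0.0]
ft_force: [0.5, -0.7, 0.2]
gripper_width: 0.0854
finger_force: 0.0
t: 3.6
position: [0.5177, -0.3063, 0.173]
orientation: [-0.001, 0.839, 0.544, -0.0]
ft_force: [0.6, 0.1, 0.6]
gripper_width: 0.0854
finger_force: 0.0
```

```bash
python3 -m jog '[[[0,0,0.0185],0],[[0,0,0.0185],0],[[0,0,0.0185],0],[[0,0,0.0185],0],[[0,0,0.0185],0],[[0,0,0.0185],0],[[0,0,0],0],[[0,0,0],0]]'
python3 -m jog '[[[0,0,0],0],[[0,0,0],0],[[0,0,0],0],[[0,0,0],0],[[0,0,0],0],[[0,0,0],0],[[0,0,0],0],[[0,0,0],0],[[0,0,0],0],[[0,0,0],0],[[0,0,0],0],[[0,0,0],0]]' 0 100
python3 - <<'E'
from h import *
a=cams.read_camera("side")[140:230,290:390,::-1];b=cams.read_camera("top")[180:270,360:460,::-1]
cv2.imwrite("pics/grip.png",cv2.resize(np.hstack([a,b]),None,fx=4,fy=4,interpolation=cv2.INTER_CUBIC))
E
```

```text
t: 4.27
position: [0.5181, -0.3061, 0.0625]
orientation: [-0.0, 0.839, 0.545, -0.0]
ft_force: [0.3, 0.5, -0.4]
gripper_width: 0.0855
finger_force: 0.0
t: 5.27
position: [0.5185, -0.3065, 0.0631]
orientation: [0.001, 0.838, 0.546, 0.0]
ft_force: [-0.9, 0.2, 6.1]
gripper_width: 0.0228
finger_force: 98.8
```

View pics/grip.png

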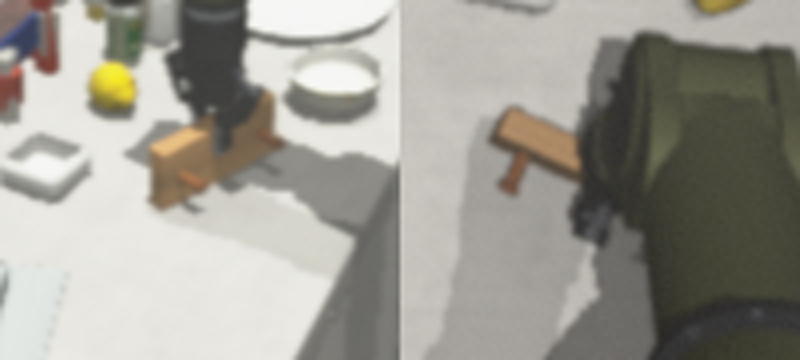

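```bash
python3 -m jog '[[[0,0,-0.0225],0],[[0,0,-0.0225],0],[[0,0,-0.0225],0],[[0,0,-0.0225],0],[[0.0209,-0.0041,0],0],[[0.0209,-0.0041,0],0],[[0.0209,-0.0041,0],0],[[0.0209,-0.0041,0],0],[[0.0209,-0.0041,0],0],[[0.0209,-0.0041,0],0],[[0.0209,-0.0041,0],0],[[0.0209,-0.0041,0],0],[[0.0209,-0.0041,0],0],[[0.0209,-0.0041,0],0],[[0.0209,-0.0041,0],0],[[0.0209,-0.0041,0],0],[[0.0209,-0.0041,0],0],[[0.0209,-0.0041,0],0],[[0.0209,-0.0041,0],0],[[0.0209,-0.0041,0],0]]'
python3 -m jog '[[[0,0,0],-4.74],[[0,0,0],-4.74],[[0,0,0],-4.74],[[0,0,0],-4.74],[[0,0,0],-4.74],[[0,0,0],-4.74],[[0,0,0],-4.74],[[0,0,0],-4.74],[[0,0,0],0],[[0,0,0],0]]'
python3 - <<'E'
from h import *
s=arm.observe();q=s["orientation"];p=np.array(s["position"]);print(p,q,s["ft_force"])
phi=2*np.arctan2(q[2],q[1]);yaw=phi-np.pi/2;print("phi",np.degrees(phi))
R=(p[0],p[1],yaw);zb=p[2]-.063
J=(.6204,.0431,.2449)
out=[]
for c,o,sz,k in(("side",(250,150),(100,110),4),("top",(250,140),(100,110),4)):
    a=cams.read_camera(c)[o[1]:o[1]+sz[1],o[0]:o[0]+sz[0],::-1];a=cv2.resize(a,None,fx=k,fy=k,interpolation=cv2.INTER_CUBIC)
    for m,P,col in(([[-.012,.09,zb],[.012,.09,zb],[.012,.09,zb+.076],[-.012,.09,zb+.076]],R,(0,0,255)),
      ([[-.012,.09,zb+.076],[.012,.09,zb+.076],[.012,-.09,zb+.076],[-.012,-.09,zb+.076]],R,(0,0,255)),
      ([[.023,.09,.006],[-.047,.09,.006],[-.047,.09,.04],[.023,.09,.04]],J,(0,160,0))):
        cv2.polylines(a,[np.int32((proj(c,place(m,*P))-o+.5)*k)],True,col,1)
    out.append(a)
cv2.imwrite("pics/pre.png",np.hstack(out))
E
```

```text
t: 7.03
position: [0.5927, 0.0271, 0.1518]
orientation: [-0.0, 0.838, 0.546, -0.001]
ft_force: [-0.6, -0.3, -2.9]
gripper_width: 0.0228
finger_force: 98.8
t: 7.87
position: [0.5928, 0.026, 0.1518]
orientation: [-0.0, 0.616, 0.788, -0.0]
ft_force: [0.4, 0.1, -2.8]
gripper_width: 0.023
finger_force: 98.6
[0.59279392 0.02596135 0.1518419 ] [-4.87428770e-04  6.16167384e-01  7.87615046e-01 -2.39739025e-04] [ 0.36688877  0.08763136 -2.82019156]
phi 103.92639974503133
```

View pics/pre.png

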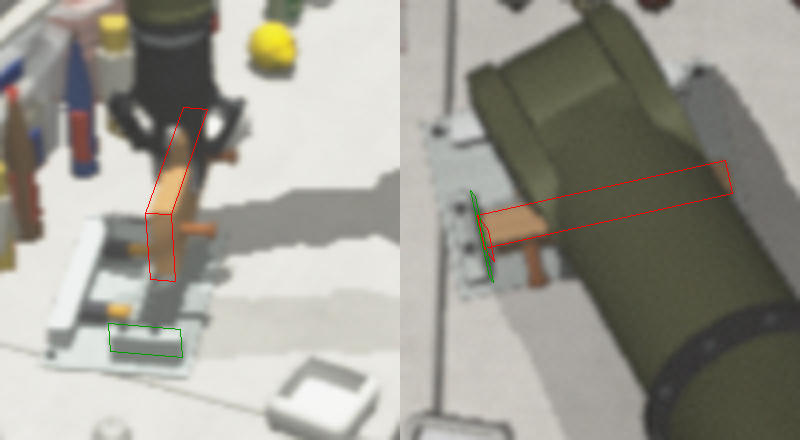

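```bash
python3 -m jog '[[[0,0,0.013],0],[[0,0,0.013],0],[[0,0,0.013],0],[[0,0,0.013],0],[[0,0,0.013],0],[[0,0,0.013],0],[[0,0,0],0],[[0,0,0],0]]'
python3 -m jog '[[[0,0,0.001],0],[[0,0,0.001],0],[[0,0,0.001],0],[[0,0,0],0],[[0,0,0],0]]'
```

```text
t: 8.63
position: [0.5928, 0.0263, 0.074]
orientation: [-0.0, 0.615, 0.788, -0.0]
ft_force: [0.7, -0.6, -2.1]
gripper_width: 0.023
finger_force: 98.6
t: 9.05
position: [0.5933, 0.0261, 0.0716]
orientation: [0.0, 0.615, 0.788, 0.0]
ft_force: [-0.0, 0.0, -3.8]
gripper_width: 0.0227
finger_force: 98.6
```

```bash
python3 -m jog '[[[0,0,0.001],0],[[0,0,0],0],[[0,0,0],0]]';python3 -m jog '[[[0,0,0.001],0],[[0,0,0],0],[[0,0,0],0]]'; python3 -m jog '[[[0,0,0.001],0],[[0,0,0],0],[[0,0,0],0]]'
```

```text
t: 9.3
position: [0.5931, 0.0262, 0.0703]
orientation: [-0.0, 0.615, 0.788, -0.0]
ft_force: [-0.6, -0.2, -2.7]
gripper_width: 0.0227
finger_force: 98.6
t: 9.55
position: [0.5931, 0.0262, 0.0692]
orientation: [-0.0, 0.615, 0.788, -0.0]
ft_force: [-0.2, 0.9, -2.4]
gripper_width: 0.0226
finger_force: 98.6
t: 9.8
position: [0.5933, 0.0263, 0.0691]
orientation: [0.0, 0.615, 0.788, 0.0]
ft_force: [-2.8, -0.2, 5.2]
gripper_width: 0.0228
finger_force: 99.6
```

```bash
python3 -m jog '[[[0,0,-0.0005],0],[[0.002,0,0],0],[[0.002,0,0],0],[[0.002,0,0],0],[[0.002,0,0],0],[[0,0,0],0],[[0,0,0],0]]';for i in 1; do :; done; python3 -m jog '[[[0.001,0,0],0],[[0.001,0,0],0],[[0,0,0],0],[[0,0,0],0]]'; python3 -m jog '[[[0.001,0,0],0],[[0,0,0],0],[[0,0,0],0]]'
```

```text
t: 10.38
position: [0.5915, 0.0345, 0.0691]
orientation: [0.0, 0.615, 0.789, 0.0]
ft_force: [-0.3, -1.4, 4.7]
gripper_width: 0.023
finger_force: 99.5
t: 10.72
position: [0.5912, 0.0355, 0.0691]
orientation: [0.0, 0.615, 0.788, 0.0]
ft_force: [1.2, -2.4, 5.1]
gripper_width: 0.0227
finger_force: 99.5
t: 10.97
position: [0.5909, 0.0364, 0.0691]
orientation: [0.001, 0.615, 0.788, 0.0]
ft_force: [0.6, -2.6, 3.7]
gripper_width: 0.0228
finger_force: 99.6
```

```bash
python3 -m jog '[[[0.001,0,0],0],[[0,0,0],0],[[0,0,0],0]]';python3 -m jog '[[[0.001,0,0],0],[[0,0,0],0],[[0,0,0],0]]'; python3 -m jog '[[[0.001,0,0],0],[[0,0,0],0],[[0,0,0],0]]'
```

```text
t: 11.22
position: [0.5907, 0.0373, 0.0691]
orientation: [0.001, 0.615, 0.788, 0.0]
ft_force: [1.3, -3.0, 5.2]
gripper_width: 0.0225
finger_force: 99.7
t: 11.47
position: [0.5904, 0.0383, 0.0691]
orientation: [0.001, 0.615, 0.788, -0.0]
ft_force: [0.9, -3.2, 5.3]
gripper_width: 0.0225
finger_force: 99.7
t: 11.72
position: [0.5902, 0.0391, 0.0691]
orientation: [0.001, 0.615, 0.788, -0.0]
ft_force: [0.8, -3.8, 4.8]
gripper_width: 0.023
finger_force: 99.7
```

```bash
python3 -m jog '[[[0.001,0,0],0],[[0,0,0],0],[[0,0,0],0]]';python3 -m jog '[[[0.001,0,0],0],[[0,0,0],0],[[0,0,0],0]]'
python3 - <<'E'
from h import *
s=arm.observe();q=s["orientation"];p=np.array(s["position"]);print(p,s["ft_force"])
phi=2*np.arctan2(q[2],q[1]);R=(p[0],p[1],phi-np.pi/2);zb=p[2]-.063
J=(.6204,.0431,.2449)
out=[]
for c,o,sz in(("side",(255,185),(66,66)),("top",(250,150),(66,66))):
    k=6
    a=cams.read_camera(c)[o[1]:o[1]+sz[1],o[0]:o[0]+sz[0],::-1];a=cv2.resize(a,None,fx=k,fy=k,interpolation=cv2.INTER_CUBIC)
    cv2.polylines(a,[np.int32((proj(c,place([[.023,.09,.04],[-.047,.09,.04]],*J))-o+.5)*k)],True,(0,160,0),1)
    cv2.polylines(a,[np.int32((proj(c,place([[-.012,.09,zb+.076],[.012,.09,zb+.076]],*R))-o+.5)*k)],True,(0,0,255),1)
    out.append(a)
cv2.imwrite("pics/stop.png",np.hstack(out))
E
```

```text
t: 11.97
position: [0.5902, 0.0391, 0.0691]
orientation: [0.001, 0.616, 0.788, -0.0]
ft_force: [2.0, -5.5, 5.4]
gripper_width: 0.0232
finger_force: 99.8
t: 12.22
position: [0.5901, 0.0391, 0.0691]
orientation: [0.001, 0.616, 0.788, -0.001]
ft_force: [1.6, -8.7, 6.2]
gripper_width: 0.0229
finger_force: 99.9
[0.59014469 0.0391328  0.06911978] [ 1.60608107 -8.7154259   6.16518046]
```

View pics/stop.png

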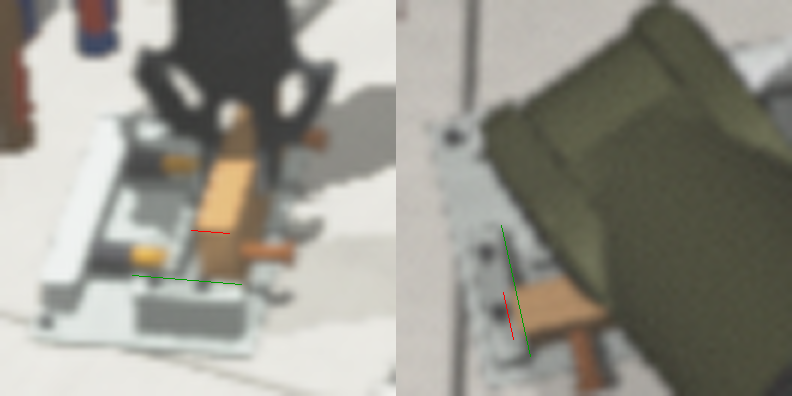

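```bash
python3 -m jog '[[[-0.0007,0,0],0],[[0,0.002,0],0],[[0,0.002,0],0],[[0,0.002,0],0],[[0,0.002,0],0],[[0,0.002,0],0],[[0,0.002,0],0],[[0,0.001,0],0],[[0,0,0],0],[[0,0,0],0],[[0,0,0],0]]';for i in 1; do :; done; python3 -m jog '[[[0,0.001,0],0],[[0,0.001,0],0],[[0,0,0],0],[[0,0,0],0]]'; python3 -m jog '[[[0,0.001,0],0],[[0,0.001,0],0],[[0,0,0],0],[[0,0,0],0]]'
```

```text
t: 13.23
position: [0.5991, 0.0415, 0.069]
orientation: [-0.001, 0.615, 0.788, -0.004]
ft_force: [-9.5, -8.8, 17.8]
gripper_width: 0.023
finger_force: 101.6
t: 13.57
position: [0.601, 0.042, 0.0691]
orientation: [-0.001, 0.615, 0.788, -0.004]
ft_force: [-9.4, -8.9, 16.2]
gripper_width: 0.0228
finger_force: 101.4
t: 13.9
position: [0.6029, 0.0425, 0.0691]
orientation: [-0.001, 0.615, 0.788, -0.004]
ft_force: [-10.5, -8.0, 17.0]
gripper_width: 0.0227
finger_force: 101.3
```

```bash
python3 -m jog '[[[0,0,-0.0007],0],[[0,0,0],0],[[0,0,0],0]]';python3 -m jog '[[[-0.0005,0,-0.0005],0],[[0,0,0],0],[[0,0,0],0]]'
```

```text
t: 14.15
position: [0.6038, 0.0427, 0.0691]
orientation: [-0.0, 0.615, 0.788, -0.003]
ft_force: [-5.0, -7.3, 8.4]
gripper_width: 0.0228
finger_force: 100.2
t: 14.4
position: [0.6045, 0.0429, 0.0691]
orientation: [-0.001, 0.615, 0.788, -0.002]
ft_force: [-2.5, -5.4, 2.8]
gripper_width: 0.0228
finger_force: 99.1
```

```bash
for i in 1; do :; done; python3 -m jog '[[[0,0.001,0],0],[[0,0,0],0],[[0,0,0],0]]'; python3 -m jog '[[[0,0.001,0],0],[[0,0,0],0],[[0,0,0],0]]';python3 -m jog '[[[0,0.001,0],0],[[0,0,0],0],[[0,0,0],0]]';python3 -m jog '[[[0,0.001,0],0],[[0,0,0],0],[[0,0,0],0]]'
```

```text
t: 14.65
position: [0.6053, 0.043, 0.0691]
orientation: [-0.001, 0.615, 0.788, -0.002]
ft_force: [-2.6, -5.3, 1.7]
gripper_width: 0.0227
finger_force: 99.4
t: 14.9
position: [0.6062, 0.0433, 0.0691]
orientation: [-0.001, 0.615, 0.788, -0.002]
ft_force: [-3.2, -5.6, 1.8]
gripper_width: 0.0228
finger_force: 99.5
t: 15.15
position: [0.607, 0.0435, 0.0691]
orientation: [-0.001, 0.615, 0.788, -0.003]
ft_force: [-4.7, -5.3, 3.4]
gripper_width: 0.0225
finger_force: 99.6
t: 15.4
position: [0.6073, 0.0436, 0.0691]
orientation: [-0.001, 0.615, 0.788, -0.003]
ft_force: [-5.7, -7.0, 6.0]
gripper_width: 0.0228
finger_force: 100.1
```

```bash
python3 -m jog '[[[0,0.001,0],0],[[0,0.001,0],0],[[0,0.001,0],0],[[0,0,0],0],[[0,0,0],0]]'; python3 -m jog '[[[0,0.001,0],0],[[0,0.001,0],0],[[0,0.001,0],0],[[0,0,0],0],[[0,0,0],0]]';python3 -m jog '[[[0,0.001,0],0],[[0,0.001,0],0],[[0,0,0],0],[[0,0,0],0]]'; python3 -c "
from rig import arm;print(arm.observe()['wrist_torque'])"
```

```text
t: 15.82
position: [0.6095, 0.0442, 0.0691]
orientation: [-0.001, 0.615, 0.789, -0.004]
ft_force: [-8.1, -6.8, 7.8]
gripper_width: 0.0229
finger_force: 100.3
t: 16.23
position: [0.6117, 0.0448, 0.0691]
orientation: [-0.002, 0.615, 0.789, -0.004]
ft_force: [-10.1, -7.0, 9.7]
gripper_width: 0.0232
finger_force: 100.6
t: 16.57
position: [0.6132, 0.0451, 0.0691]
orientation: [-0.002, 0.615, 0.789, -0.005]
ft_force: [-13.0, -8.0, 11.7]
gripper_width: 0.0227
finger_force: 101.0
[-1.40926879  2.97594     0.59580696]
```

```bash
python3 -m jog '[[[0,0.001,-0.0003],0],[[0,0.001,-0.0002],0],[[0,0.001,0],0],[[0,0,0],0],[[0,0,0],0]]'; python3 -m jog '[[[0,0.001,-0.0003],0],[[0,0.001,0],0],[[0,0,0],0],[[0,0,0],0]]'; python3 - <<'E'
from h import *
for c in("side","top"):
    cams.read_camera(c)
    for t in("gauge","plate_face"):print(c,t,[(np.round(d["centre"],1).tolist(),round(d["p"],2)) for d in cams.spot_in(t,c)][:2])
o=(240,185);a=cams.read_camera("side")[185:260,240:340,::-1];k=8;a=cv2.resize(a,None,fx=k,fy=k,interpolation=cv2.INTER_CUBIC)
J=(.6204,.0431,.2449)
for X,col in((.057,(0,160,0)),(.047,(0,160,0)),(.040,(0,0,255))):
    P=np.int32((proj("side",place([[X,-.088,.042],[X,-.078,.042]],*J))-o+.5)*k);cv2.polylines(a,[P],False,col,1)
for d in(0,.012):
    P=np.int32((proj("side",place([[d,.08,.038],[d,-.08,.038]],*J))-o+.5)*k);cv2.polylines(a,[P],False,(255,0,0),1)
cv2.imwrite("pics/press.png",a)
E
```

```text
t: 16.98
position: [0.6157, 0.0458, 0.0692]
orientation: [-0.002, 0.615, 0.789, -0.005]
ft_force: [-11.3, -8.3, 9.3]
gripper_width: 0.0228
finger_force: 100.4
t: 17.32
position: [0.6174, 0.0462, 0.0692]
orientation: [-0.003, 0.615, 0.789, -0.005]
ft_force: [-11.8, -7.0, 6.3]
gripper_width: 0.0228
finger_force: 100.3
side gauge [([227.7, 276.7], 0.62)]
side plate_face []
top gauge [([183.3, 274.1], 0.82)]
top plate_face []
```

View pics/press.png

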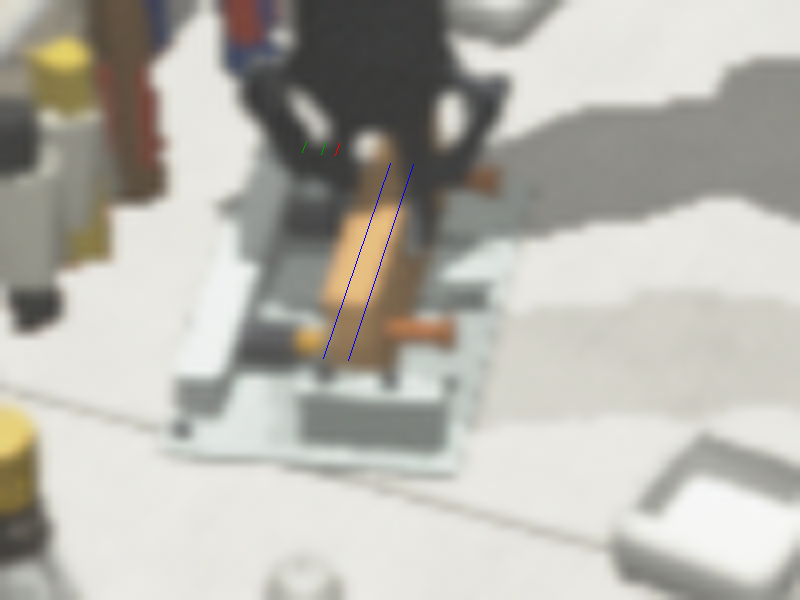

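```bash
O='from rig import arm;s=arm.observe();print(s["wrist_torque"],s["qpos"])'; python3 -m jog '[[[0,0,0],-0.5],[[0,0,0],0],[[0,0,0],0]]'; python3 -c "$O"; python3 -m jog '[[[0,0,0],-0.5],[[0,0,0],0],[[0,0,0],0]]'; python3 -c "$O"
```

```text
t: 17.92
position: [0.6176, 0.0463, 0.0692]
orientation: [-0.003, 0.612, 0.791, -0.005]
ft_force: [-11.6, -5.9, 6.5]
gripper_width: 0.0226
finger_force: 100.0
[-1.24990913  2.77429201  0.06315351] [ 0.24882175  0.75566584 -0.62192487  1.7155709   0.5554526   0.8659784
 -0.36538146]
t: 18.17
position: [0.6178, 0.0463, 0.0692]
orientation: [-0.003, 0.609, 0.793, -0.005]
ft_force: [-11.4, -5.7, 6.9]
gripper_width: 0.0223
finger_force: 99.9
[-1.30605276  2.65634405 -0.56440632] [ 0.2501683   0.75633394 -0.62404659  1.71527421  0.55680522  0.8665624
 -0.35918661]
```

```bash
python3 -m jog '[[[0,0.001,0],0.4],[[0,0.0005,0],0],[[0,0,0],0],[[0,0,0],0],[[0,0,0],0],[[0,0,0],0]]'; python3 -c 'from rig import arm;s=arm.observe();print(s["wrist_torque"])'
```

```text
t: 18.67
position: [0.6187, 0.0465, 0.0692]
orientation: [-0.003, 0.611, 0.791, -0.005]
ft_force: [-13.0, -6.8, 8.7]
gripper_width: 0.0226
finger_force: 100.2
[-1.42018537  2.98337095 -0.11127159]
```

```bash
H='[[[0,0,0],0],[[0,0,0],0],[[0,0,0],0],[[0,0,0],0],[[0,0,0],0],[[0,0,0],0],[[0,0,0],0],[[0,0,0],0],[[0,0,0],0],[[0,0,0],0],[[0,0,0],0],[[0,0,0],0],[[0,0,0],0],[[0,0,0],0],[[0,0,0],0],[[0,0,0],0],[[0,0,0],0],[[0,0,0],0],[[0,0,0],0],[[0,0,0],0]]' ; true
python3 -m jog '[[[0,0,0],0],[[0,0,0],0],[[0,0,0],0],[[0,0,0],0],[[0,0,0],0],[[0,0,0],0],[[0,0,0],0],[[0,0,0],0],[[0,0,0],0],[[0,0,0],0],[[0,0,0],0],[[0,0,0],0],[[0,0,0],0],[[0,0,0],0],[[0,0,0],0],[[0,0,0],0],[[0,0,0],0],[[0,0,0],0],[[0,0,0],0],[[0,0,0],0]]'
python3 -m jog '[[[0,0,0],0],[[0,0,0],0],[[0,0,0],0],[[0,0,0],0],[[0,0,0],0],[[0,0,0],0],[[0,0,0],0],[[0,0,0],0],[[0,0,0],0],[[0,0,0],0],[[0,0,0],0],[[0,0,0],0],[[0,0,0],0],[[0,0,0],0],[[0,0,0],0],[[0,0,0],0],[[0,0,0],0],[[0,0,0],0],[[0,0,0],0],[[0,0,0],0]]'
python3 - <<'E'
from h import *
J=(.6204,.0431,.2449);out=[]
d=.012
for c,o in(("side",(255,190)),("top",(250,150))):
    k=6;a=cams.read_camera(c)[o[1]:o[1]+66,o[0]:o[0]+66,::-1];a=cv2.resize(a,None,fx=k,fy=k,interpolation=cv2.INTER_CUBIC)
    for m in([[d-.024,.09,.006],[d,.09,.006],[d,.09,.082],[d-.024,.09,.082]],[[d,.09,.082],[d,-.09,.082],[d-.024,-.09,.082],[d-.024,.09,.082]]):
        cv2.polylines(a,[np.int32((proj(c,place(m,*J))-o+.5)*k)],True,(0,0,255),1)
    out.append(a)
cv2.imwrite("pics/fin.png",np.hstack(out))
E
```

```text
t: 20.33
position: [0.6187, 0.0465, 0.0692]
orientation: [-0.003, 0.611, 0.791, -0.005]
ft_force: [-12.9, -7.5, 7.0]
gripper_width: 0.0224
finger_force: 100.2
t: 22.0
position: [0.6187, 0.0466, 0.0692]
orientation: [-0.003, 0.611, 0.791, -0.005]
ft_force: [-12.8, -6.2, 7.4]
gripper_width: 0.0231
finger_force: 100.2
```

View pics/fin.png

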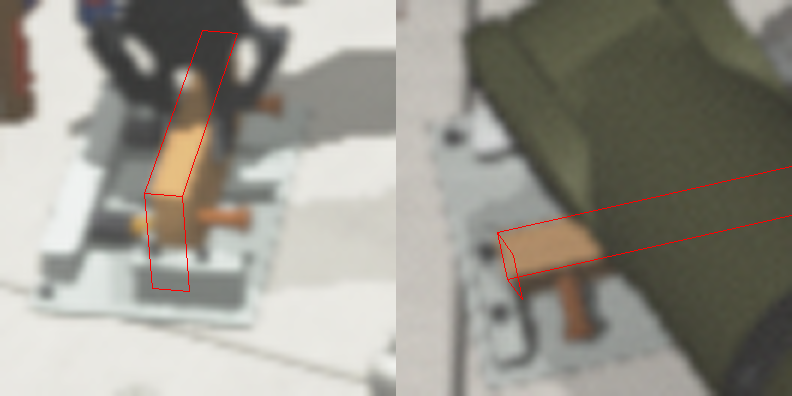

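The final picture shows the rail within half a pixel of its predicted pose at 12 mm press, with its left end at the stop (top view, about (500, 235)). The push has been steady for over 3 s, so I'm handing in.

```bash
python3 -c 'from rig import arm;print(arm.job_done())'
```

```text
the job is handed in; nothing more can be done
None
```

I've handed in the job with the gripper still holding the rail (about 100 N grip): seated on the bed, against the end stop, and pressing the plate in about 12 mm, held steady for over 3 s. The gripper hid the gauge, so I got the 12 mm from how far the arm moved, the measured force and the top camera, not from the pointer; the hand-in returned no verdict.

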